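# Pack the printing tools into the foam inlays of their case

### The job

The printing session is over: put the two ink rollers, the ink knife and the baren back into the open case, each lying flat on the floor of the foam recess cut to its own shape, handle in the handle slot, and let go. Set them down rather than dropping them, and leave the ink tin and the cup where they stand.

Things in the scene. Friction and masses are not known exactly. Their poses are not given: they have to be found in the camera images.
- wide_roller: Ink roller with the WIDE black roller (76 mm; 90 mm over its steel fork), 142 mm long, 150 g. Lies flat, 32 mm high. Origin: underside, mid-length; z up, x towards the roller. Pale round handle x -71 to +13 mm; at the origin it is 25 mm thick, axis 16 mm up: grasp there, across y. Fork from x = 28 mm, roller axle (fixed) at x = 55 mm along y, front at 71 mm.
- narrow_roller: Ink roller with the NARROW black roller (38 mm; 52 mm over its steel fork), else like the wide one: 142 mm long, 110 g, 32 mm high. Origin: underside, mid-length; z up, x towards the roller. Round handle x -71 to +13 mm; at the origin 25 mm thick, axis 16 mm up: grasp there, across y. Fork from x = 28 mm, front at 71 mm.
- ink_knife: Ink (push) knife, 80 g, lying flat: wooden handle 70 long, 22 wide, 20 mm high, brass ferrule, thin steel blade 8 mm up, 20 mm wide, from x = 50 mm on 56 mm wide. Origin: on the underside, in the handle; z up, x towards the blade. Handle from x = -55 to +15 mm, blade tip at +80 mm. Grasp the handle across y at x = -10 mm.
- baren: Baren (rubbing pad), 130 g: round black disc 84 mm across, 9 mm thick, with a pale wooden bridge handle on top. Origin: centre of the disc's underside; z up. The handle bar runs along x (68 mm long), is 24 mm wide in y and 28 to 42 mm up: grasp it across y at the origin.
- inlay_wide_roller: Fixed dark foam inlay, 180 x 112 x 30 mm, one of four in a low case (2 by 2, walls 50 mm over the table). Origin: underside centre, 18 mm over the table; x along the 180 mm, z up. Recess 14 mm deep, white floor 16 mm up. For the WIDE roller: handle slot 44 wide, x -81 to -22; then 103 wide to x = 81 (roller and fingers). Home: the tool's origin at x = y = 0 on the floor, its x along this x.
- inlay_narrow_roller: Fixed dark foam inlay, 180 x 112 x 30 mm, one of four in a low case (2 by 2, walls 50 mm over the table). Origin: underside centre, 18 mm over the table; x along the 180 mm, z up. Recess 14 mm deep, white floor 16 mm up. For the NARROW roller: handle slot 44 wide, x -81 to -22; finger room 92 wide to 22; roller 68 wide to 81. Home: tool's origin at x = y = 0 on the floor, its x along this x.
- inlay_knife: Fixed dark foam inlay, 180 x 112 x 30 mm, one of four in a low case (2 by 2, walls 50 mm over the table). Origin: underside centre, 18 mm over the table; x along the 180 mm, z up. Recess 14 mm deep, white floor 16 mm up. For the knife: handle slot 36 wide, x -76 to -42; finger room 92 wide to 2; 36 to 30; blade 72 wide to 80. Home: tool's origin at x = -10, y = 0 on the floor, its x along this x.
- inlay_baren: Fixed dark foam inlay, 180 x 112 x 30 mm, one of four in a low case (2 by 2, walls 50 mm over the table). Origin: underside centre, 18 mm over the table; x along the 180 mm, z up. Recess 14 mm deep, white floor 16 mm up. For the baren: round recess 102 mm across, centred on the origin. Home: the baren's origin at x = y = 0 on the floor, turned any way.
- ink_tin: Bystander: closed steel ink tin with a paper band, 84 mm across, 50 mm high, standing loose beyond the tools. Origin: centre of its underside.
- cup: Bystander: white plastic cup, 76 mm across the rim, 95 mm high, standing loose beyond the tools. Origin: centre of its underside.
Mind the look-alikes: they are no part of the job. Leave any yellow look-alike of the baren alone. Leave any purple look-alike of the narrow_roller alone.

How it is judged (in metres and radians):
At the end, for the whole second after the job is handed in: Each of the four tools rests in its own inlay: origin within 12 mm of its home along the inlay's x and y, down on the recess floor (within 4 mm), level within 0.08 rad, lengthwise axis within 0.25 rad of the inlay's x (the baren any way round), released and at rest (x of wide_roller in the frame of inlay_wide_roller between -0.012 and 0.012 m and y of wide_roller in the frame of inlay_wide_roller between -0.012 and 0.012 m and z of wide_roller in the frame of inlay_wide_roller between 0.012 and 0.02 m and angle between each of wide_roller, narrow_roller, ink_knife, baren's own z axis and vertical below 0.08 rad and linear speed of each of wide_roller, narrow_roller, ink_knife, baren below 0.02 m/s and angular speed of each of wide_roller, narrow_roller, ink_knife, baren below 0.2 rad/s and contact force between each of wide_roller, narrow_roller, ink_knife, baren and the fingers below 0.05 N and angle between the x axis of wide_roller and the x axis of inlay_wide_roller, either way round below 0.25 rad and x of narrow_roller in the frame of inlay_narrow_roller between -0.012 and 0.012 m and y of narrow_roller in the frame of inlay_narrow_roller between -0.012 and 0.012 m and z of narrow_roller in the frame of inlay_narrow_roller between 0.012 and 0.02 m and angle between the x axis of narrow_roller and the x axis of inlay_narrow_roller, either way round below 0.25 rad and x of ink_knife in the frame of inlay_knife between -0.022 and 0.002 m and y of ink_knife in the frame of inlay_knife between -0.012 and 0.012 m and z of ink_knife in the frame of inlay_knife between 0.012 and 0.02 m and angle between the x axis of ink_knife and the x axis of inlay_knife, either way round below 0.25 rad and x of baren in the frame of inlay_baren between -0.012 and 0.012 m and y of baren in the frame of inlay_baren between -0.012 and 0.012 m and z of baren in the frame of inlay_baren between 0.012 and 0.02 m); the robot touches nothing.
It fails at once if the ink tin or the cup is pushed more than 30 mm or tipped (distance of any of ink_tin, cup from where it was at the start of the episode above 0.03 m or angle between any of ink_tin, cup's own z axis and vertical above 0.3 rad).
It fails at once if a tool is dropped (falls free at over 0.8 m/s, a fall of about 35 mm) ((linear speed of wide_roller above 0.8 m/s and contact force between wide_roller and anything else below 0.02 N) or (linear speed of narrow_roller above 0.8 m/s and contact force between narrow_roller and anything else below 0.02 N) or (linear speed of ink_knife above 0.8 m/s and contact force between ink_knife and anything else below 0.02 N) or (linear speed of baren above 0.8 m/s and contact force between baren and anything else below 0.02 N)).
It also fails if it takes over 109 s, if anything falls off the work surface, if the arm or the gripper's body presses on something with over 40 N, if the wrist force passes 120 N, or if a joint passes its speed limit or range.

### The arm

A 6-joint arm with a two-finger parallel gripper is mounted at the origin on the work surface. World frame = base frame: x ahead of the robot, y to its left, z up, the work surface at z = 0. Lengths are in mm, angles in degrees, forces in N, time in s.
With the tool pointing down it reaches from about 325 to 925 mm from the base axis. Payload 3.1 kg.
Tool frame: the origin (TCP) lies at the very end of the fingers, on their centre line; the grasp point (between the pads) lies grasp_offset behind it (grasp_offset is the distance from the TCP to the grasp point, in mm); z points along the fingers, x is the direction in which the jaws open and shut, and the axes are right-handed (so a half turn about z gives the same grasp; the last joint's range is limited). The gripper opens to 85 mm and grips with 20 to 120 N. Pads are 22 mm wide; open, the fingers measure 114 mm over their backs; the gripper's body (76 mm by 85 mm) begins 54 mm behind the grasp point. The pads swing forward as they close: fully open they stand 13 mm farther back than shut.
Start: joints at [59.748, 12.427, 92.441, -0, 75.132, -6.429], TCP at [252.435, 571.766, 231.3] pointing down, gripper open.
Joint ranges: [-157.48, 157.48], [-44.54, 120.13], [17.64, 146.25], [-64.5, 244.5], [7.68, 150.69], [-147.95, 147.95]. Speed limits (degrees/s): [159.86, 159.86, 180, 180, 180, 180].

### API

Orientations are given as [roll, pitch, yaw] about the fixed x, y, z axes, in that order (R = Rz(yaw) Ry(pitch) Rx(roll)).
In Python, from station import * gives the robot as it stands. Calls block until the motion is done:
- goto(position, orientation): joint-space move of the TCP to a pose.
- move_l(position, attitude=None, speed=150): straight line of the TCP; attitude=None keeps the orientation; speed is the mean speed in mm/s.
- move_j(angles): joint-space move.
- grip(opening, squeeze=None): finger opening in mm; squeeze is the grip in N (None keeps the last); returns when the fingers have stopped.
- wait(seconds).
- solve_ik(position, orientation): joint angles nearest the present ones, or None.
- get_obs(): the state.
- get_image(name): name is "side" or "top"; returns the picture (400x640x3 uint8, red, green, blue); there is no depth.
- get_calibration(name): a dict with "fx", "fy", "cx", "cy" (pixels), "D" ([k1, k2, p1, p2, k3] as OpenCV has them; the pictures are not rectified), "R" (3x3) and "t" (3): a world point X has camera coordinates R X + t. Camera axes: x right, y down, z forward; pixel columns grow to the right and rows downward; lengths in mm; the calibration is good to about 2 mm. A picture is of the moment at which its call begins. get_calibration takes no time and is no camera call.
A pose or a line that the arm cannot do raises Unreachable and nothing moves.
- sign_off(): hands the job in, once; it reports no verdict.
Trained networks look in the newest picture that a camera, given by its name, has taken for a name from the list of things; names that differ only in an ending like _2 or _b are one class to them, and where a whole thing is asked for, a point or a joint stands for the part that bears it (a point fixed in the world has none). Each returns a list of dicts, best first, with "score" (0 to 1); they miss things now and then, are a little off and sometimes report something else, mostly with a low value. They report only what shows in the picture. A call takes as long as a camera call. They do not tell look-alikes from the thing itself.
- spot_in(name, camera): "extent" ([centre column, centre row, width, height] in pixels, round what is visible of it).
- regions_of(name, camera): "region" (400x640 bool, what is visible of it) and "extent" ([centre column, centre row, width, height] in pixels, round what is visible of it).
The state is a dict: "t": time; "joint_pos": joint angles; "qvel": joint speeds; "effort": joint torques, N m; "tcp_pos": TCP position; "ee_rot": TCP orientation; "wrist_force": force on the tool from outside, world axes, zero at the start; "moment": the same for the moment, N m; "grip_width": finger opening in mm.
Only numpy, scipy, OpenCV 4.12 (cv2) and the standard library are available. Lean on these libraries where they do the work, as an engineer would, in place of code of your own. Each camera call takes 0.05 s, during which the arm holds its last target. There are 200 camera calls.

## Working session

There is one attempt and no reset: what is moved stays moved. The work goes in short steps, each a Python script; the robot and the scene stay as the last script left them, time stands still between calls to the robot, and variables do not carry over. Pictures are saved under pics/ and viewed, about 12 in all and at most 16, crops included, and the job is handed in when it is done.

```bash
mkdir -p pics; ls; python3 - <<'E'
from station import *
import cv2,numpy as np
o=get_obs();print(o)
for c in("top","side"):
    im=get_image(c);cv2.imwrite(f"pics/{c}0.png",im[...,::-1]);k=get_calibration(c);print(c,k, -np.array(k["R"]).T@np.array(k["t"]))
    for n in("wide_roller","narrow_roller","ink_knife","baren","inlay_wide_roller","inlay_narrow_roller","inlay_knife","inlay_baren","ink_tin","cup"):
        print(n,[(round(float(d["score"]),2),np.round(d["extent"]).tolist()) for d in spot_in(n,c)])
print(get_obs()["t"])
E
```

```text
pics
{'t': 0.0, 'joint_pos': array([ 5.97485383e+01,  1.24759538e+01,  9.25302774e+01,  3.18683994e-04,
        7.51302538e+01, -6.42857242e+00]), 'qvel': array([ 0.10467152, -0.11008492,  0.11973666, -0.01031834, -0.05621079,
        0.02119314]), 'effort': array([-1.97335692e-03, -3.96872199e+01, -3.03840709e+01, -2.42224396e-04,
        9.77604504e-03, -3.68774067e-06]), 'tcp_pos': array([252.00715825, 571.04685421, 229.96056151]), 'ee_rot': array([-1.79984413e+02,  1.35592393e-01,  6.61770471e+01]), 'wrist_force': array([-0.52782751, -0.5032678 , -0.08667425]), 'moment': array([ 0.02093828,  0.05057855, -0.01323219]), 'grip_width': 85.68320374971863}
top {'fx': 499.6977329923409, 'fy': 499.6977329923409, 'cx': 312.77494847369695, 'cy': 196.91567625605862, 'D': array([0.0085299, 0.       , 0.       , 0.       , 0.       ]), 'R': array([[-0.01058409, -0.99994076,  0.00254148],
       [-0.99368178,  0.01023377, -0.11176669],
       [ 0.11173406, -0.00370837, -0.99373122]]), 't': array([  -2.87708493,  515.84607991, 1511.36827235])} [ 343.68507909   -2.55125368 1559.55556745]
wide_ro
[... 1101 characters left out ...]
 48.0])]
narrow_roller [(0.63, [285.0, 301.0, 71.0, 27.0]), (0.62, [362.0, 217.0, 41.0, 28.0])]
ink_knife [(0.8, [309.0, 236.0, 41.0, 27.0]), (0.44, [411.0, 253.0, 32.0, 31.0])]
baren [(0.69, [412.0, 252.0, 35.0, 30.0]), (0.56, [472.0, 255.0, 41.0, 34.0])]
inlay_wide_roller [(0.61, [280.0, 160.0, 49.0, 23.0]), (0.21, [343.0, 281.0, 36.0, 49.0])]
inlay_narrow_roller [(0.89, [311.0, 176.0, 57.0, 29.0]), (0.55, [406.0, 202.0, 23.0, 26.0])]
inlay_knife [(0.86, [254.0, 168.0, 47.0, 23.0]), (0.65, [437.0, 213.0, 35.0, 46.0])]
inlay_baren [(0.77, [283.0, 184.0, 54.0, 29.0]), (0.67, [280.0, 158.0, 54.0, 23.0])]
ink_tin [(0.89, [405.0, 202.0, 28.0, 30.0])]
cup [(0.62, [436.0, 214.0, 32.0, 45.0])]
1.1
```

```bash
python3 - <<'E'
import cv2
a=cv2.imread("pics/top0.png")[95:315,170:460];cv2.imwrite("pics/top0c.png",cv2.resize(a,None,fx=2.7,fy=2.7,interpolation=cv2.INTER_CUBIC))
a=cv2.imread("pics/side0.png")[130:330,220:510];cv2.imwrite("pics/side0c.png",cv2.resize(a,None,fx=2.7,fy=2.7,interpolation=cv2.INTER_CUBIC))
E
```

```text
(no output)
```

View pics/top0c.png

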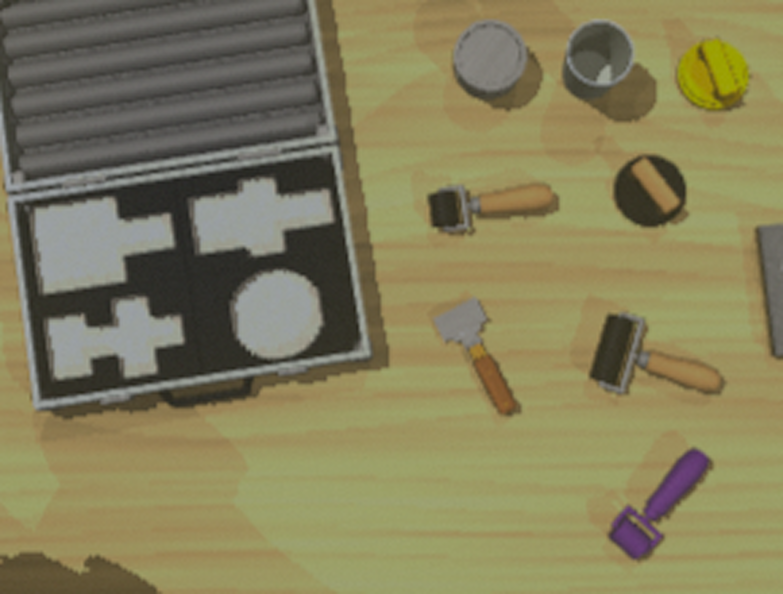

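View pics/side0c.png

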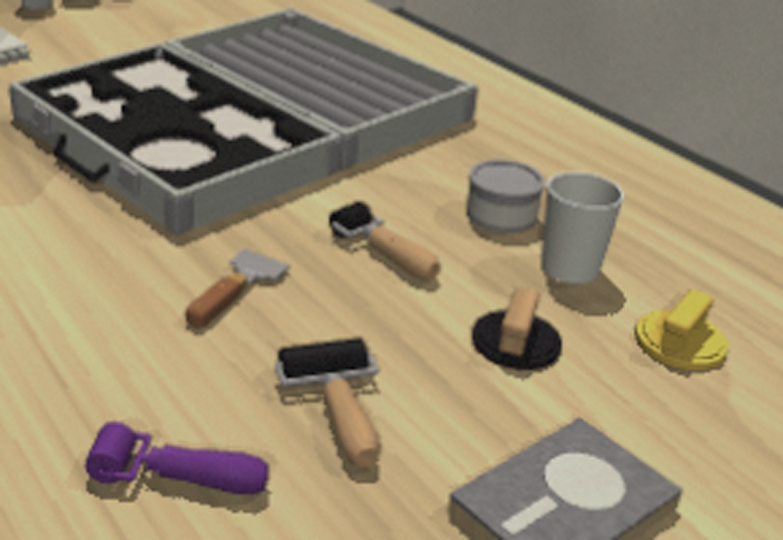

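```bash
cat > fit.py <<'E'
import cv2,numpy as np
from scipy.optimize import minimize
S=4
def proj(P,k):
    return cv2.projectPoints(np.asarray(P,float),cv2.Rodrigues(np.array(k["R"]))[0],np.array(k["t"]),
      np.array([[k["fx"],0,k["cx"]],[0,k["fy"],k["cy"]],[0,0,1]]),np.array(k["D"]))[0][:,0]
def place(P,p):
    c,s=np.cos(p[2]),np.sin(p[2]);P=np.asarray(P,float)
    return np.c_[P[:,0]*c-P[:,1]*s+p[0],P[:,0]*s+P[:,1]*c+p[1],P[:,2]+p[3]]
def fillp(uv,win,hull=False):
    x0,y0,w,h=win; m=np.zeros((h*S,w*S),np.uint8)
    q=((uv-[x0,y0]+.5)*S*256-128).astype(np.int32)
    if hull:q=cv2.convexHull(q)
    cv2.fillPoly(m,[q],1,shift=8);return m
def up(mask,win):
    x0,y0,w,h=win;return (cv2.resize(mask[y0:y0+h,x0:x0+w].astype(np.float32),None,fx=S,fy=S,interpolation=cv2.INTER_LINEAR)>.5).astype(np.uint8)
def hullmask(m):
    c=cv2.findContours(m,0,2)[0];h=cv2.convexHull(np.vstack(c));o=np.zeros_like(m);cv2.fillPoly(o,[h],1);return o
def win_of(m):
    ys,xs=np.nonzero(m);return xs.min()-12,ys.min()-12,np.ptp(xs)+25,np.ptp(ys)+25
def fit(render,obs,ks,p0,z=None):
    # obs: list of (mask,win)
    def cost(q):
        p=q if z is None else np.r_[q,z]; c=0
        for (m,w),k in zip(obs,ks):
            r=render(p,w,k);i=(r&m).sum();c+=1-i/((r|m).sum()+1)
        return c
    best=None
    q0=np.array(p0 if z is None else p0[:3],float)
    for dy in (-.25,0,.25):
        q=q0.copy();q[2]+=dy
        sx=np.vstack([q]+[q+d for d in np.diag([12,12,.3,8][:len(q)])])
        for _ in range(2):
            r=minimize(cost,q,method="Nelder-Mead",options=dict(initial_simplex=sx,xatol=.02,fatol=1e-5,maxiter=400))
            q=r.x;sx=np.vstack([q]+[q+d for d in np.diag([-4,4,-.1,4][:len(q)])])
        if best is None or r.fun<best.fun:best=r
    return best
def ring(x,z,r,y0=0,n=24,ax='z'):
    a=np.linspace(0,2*np.pi,n)
    return np.c_[x+r*np.cos(a),y0+r*np.sin(a),0*a+z] if ax=='z' else (np.c_[0*a+x,r*np.cos(a)+y0,z+r*np.sin(a)] if ax=='x' else np.c_[x+r*np.cos(a),0*a+y0,z+r*np.sin(a)])
def roller(w,f):
    return np.vstack([ring(-69,16,9,ax='x'),ring(-60,16,12.5,ax='x'),ring(0,16,12.5,ax='x')]+[ring(55,16,16,y0=s*w/2,ax='y') for s in(-1,1)]+[[[x,s*f/2,16] for x in(28,62) for s in(-1,1)]])
MODELS=dict(wide_roller=roller(76,90),narrow_roller=roller(38,52),
 ink_knife=np.vstack([[[x,s*11,z] for x in(-55,15) for s in(-1,1) for z in(3,17)],[[x,s*28,8] for x in(50,80) for s in(-1,1)]]),
 bar=np.array([[x,y,z] for x in(-34,34) for y in(-12,12) for z in(28,42)]),
 disc=np.vstack([ring(0,0,42),ring(0,9,42)]))
def slot(spec):
    a=[];b=[]
    for x0,x1,w in spec:a+=[[x0,w/2],[x1,w/2]];b+=[[x0,-w/2],[x1,-w/2]]
    return np.array(a+b[::-1])
SLOTS=dict(inlay_wide_roller=slot([(-81,-22,44),(-22,81,103)]),inlay_narrow_roller=slot([(-81,-22,44),(-22,22,92),(22,81,68)]),
 inlay_knife=slot([(-76,-42,36),(-42,2,92),(2,30,36),(30,80,72)]),inlay_baren=ring(0,0,51,n=60)[:,:2])
def hull_render(P):return lambda p,w,k:fillp(proj(place(P,p),k),w,True)
def slot_render(P2):
    lo=np.c_[P2,0*P2[:,0]+16];hi=np.c_[P2,0*P2[:,0]+30]
    return lambda p,w,k:fillp(proj(place(lo,p),k),w)&fillp(proj(place(hi,p),k),w)
def ground(uv,k,z):
    K=np.array([[k["fx"],0,k["cx"]],[0,k["fy"],k["cy"]],[0,0,1]])
    d=np.r_[cv2.undistortPoints(np.array([[uv]],float),K,np.array(k["D"]))[0,0],1];R=np.array(k["R"]);c=-R.T@np.array(k["t"]);d=R.T@d
    return c+d*(z-c[2])/d[2]
E
cat > meas.py <<'E'
from station import *
from fit import *
import station
print([ (n,getattr(station,n)) for n in dir(station) if 'off' in n.lower()])
ks=[get_calibration(c) for c in("top","side")]
ims=[get_image(c) for c in("top","side")]
guess=dict(wide_roller=[(413,227),(342,279)],narrow_roller=[(354,170),(362,217)],ink_knife=[(345,226),(309,236)],baren=[(411,163),(412,252)],
 inlay_wide_roller=[(207,184),(280,160)],inlay_narrow_roller=[(267,175),(311,176)],inlay_knife=[(214,221),(254,168)],inlay_baren=[(272,212),(283,184)])
yaw0=dict(wide_roller=75,narrow_roller=95,ink_knife=30,bar=30,disc=0)
def show(n,b,z=None):
    f=b.x;print(n,np.round(f[:2],1),"yaw %.1f"%np.degrees(f[2]),"z",(round(f[3],1) if len(f)>3 else None),"cost %.3f"%b.fun)
for n,g in guess.items():
    obs=[];reg=[]
    for c,im,gg in zip(("top","side"),ims,g):
        rs=[r for r in regions_of(n,c) if np.hypot(*(np.array(r["extent"][:2])-gg))<12]
        m=rs[0]["region"] if rs else None
        hsv=cv2.cvtColor(im,cv2.COLOR_RGB2HSV)
        if n.startswith("inlay"):
            if m is None:
                m=np.zeros((400,640),bool);m[gg[1]-14:gg[1]+15,gg[0]-30:gg[0]+31]=1;print("no region",n,c)
            m=cv2.dilate(m.astype(np.uint8),np.ones((3,3)))
            m=m&(hsv[...,2]>np.percentile(hsv[...,2][m>0],97)*.65)&(hsv[...,1]<60)
            nc,l,st,_=cv2.connectedComponentsWithStats(m.astype(np.uint8));m=l==1+np.argmax(st[1:,4])
        elif m is None: print("MISSING",n,c)
        reg.append((m,hsv))
        obs.append((up(m,win_of(m)),win_of(m)))
    if n.startswith("inlay"):
        p=ground(g[0],ks[0],34);R=slot_render(SLOTS[n]);p0=[p[0],p[1],np.radians(98),18]
        show(n,fit(R,obs,ks,p0));show(n+" z18",fit(R,obs,ks,p0,18));show(n+" z18 top",fit(R,obs[:1],ks[:1],p0,18))
        continue
    p=ground(g[0],ks[0],15)
    parts=[(n,obs)]
    if n=="baren":
        parts=[("disc",obs),("bar",[(up(b,win_of(m)),win_of(m)) for m,h in reg for b in [m&(h[...,2]>85)]])]
    for nm,ob in parts:
        ob=[(hullmask(m),w) for m,w in ob];R=hull_render(MODELS[nm]);p0=[p[0],p[1],np.radians(yaw0[nm]),0]
        if nm=="disc":R=hull_render(np.vstack([MODELS["disc"]]+[place(MODELS["bar"],[0,0,np.radians(yaw0['bar']),0])]))
        show(nm,fit(R,ob,ks,p0));show(nm+" z0",fit(R,ob,ks,p0,0));show(nm+" z0 top",fit(R,ob[:1],ks[:1],p0,0))
E
time python3 meas.py
```

```text
[('grasp_offset', 18.700000000000003), ('sign_off', <function connect.<locals>.done at 0x7fbc67953f60>)]
wide_roller [ 414.7 -316.8] yaw 71.2 z 0.9 cost 0.123
wide_roller z0 [ 415.4 -316.1] yaw 71.1 z None cost 0.124
wide_roller z0 top [ 415.5 -316.9] yaw 71.1 z None cost 0.062
narrow_roller [ 601.9 -131.5] yaw 96.6 z 2.6 cost 0.118
narrow_roller z0 [ 602.6 -131.2] yaw 96.3 z None cost 0.156
narrow_roller z0 top [ 602.2 -131.2] yaw 96.5 z None cost 0.052
MISSING ink_knife sideTraceback (most recent call last):
  File "meas.py", line 26, in <module>
    obs.append((up(m,win_of(m)),win_of(m)))
                     ~~~~~~^^^
  File "fit.py", line 20, in win_of
    ys,xs=np.nonzero(m);return xs.min()-12,ys.min()-12,np.ptp(xs)+25,np.ptp(ys)+25
          ~~~~~~~~~~^^^
    return _wrapfunc(a, 'nonzero')
    return _wrapit(obj, method, *args, **kwds)
    result = getattr(arr, method)(*args, **kwds)
ValueError: Calling nonzero on 0d arrays is not allowed. Use np.atleast_1d(scalar).nonzero() instead.

real	0m18.898s
user	0m3.777s
sys	0m0.333s
```

```bash
python3 - <<'E'
s=open("meas.py").read()
s=s.replace('''        rs=[r for r in regions_of(n,c) if np.hypot(*(np.array(r["extent"][:2])-gg))<12]
''','''        for _ in range(4):
            a=regions_of(n,c);rs=[r for r in a if np.hypot(*(np.array(r["extent"][:2])-gg))<15]
            if rs:break
            get_image(c)
''').replace('elif m is None: print("MISSING",n,c)','elif m is None: print("MISSING",n,c,[np.round(r["extent"]) for r in a]);continue')
s=s.replace("for n,g in guess.items():","for n,g in list(guess.items())[2:]:")
open("meas.py","w").write(s)
E
python3 meas.py
```

```text
[('grasp_offset', 18.700000000000003), ('sign_off', <function connect.<locals>.done at 0x7f9b9d40bf60>)]
ink_knife [ 412.  -120.9] yaw 27.6 z 2.9 cost 0.101
ink_knife z0 [ 413.9 -118.2] yaw 26.8 z None cost 0.135
ink_knife z0 top [ 411.7 -120.7] yaw 27.3 z None cost 0.067
disc [ 617.2 -315.5] yaw 25.5 z -0.7 cost 0.131
disc z0 [ 617.1 -314.8] yaw 30.6 z None cost 0.128
disc z0 top [ 616.9 -315.5] yaw 0.6 z None cost 0.028
bar [ 615.2 -300.4] yaw 9.5 z -14.7 cost 0.969
bar z0 [ 603.3 -312.3] yaw 12.2 z None cost 1.046
bar z0 top [ 616.8 -310. ] yaw 63.3 z None cost 0.605
inlay_wide_roller [558.2 313. ] yaw 98.4 z 17.8 cost 0.188
inlay_wide_roller z18 [557.9 312.4] yaw 98.8 z None cost 0.189
inlay_wide_roller z18 top [557.9 311.8] yaw 98.7 z None cost 0.071
inlay_narrow_roller [584.5 132.5] yaw 98.7 z 18.7 cost 0.240
inlay_narrow_roller z18 [584.8 131.9] yaw 98.9 z None cost 0.240
inlay_narrow_roller z18 top [584.8 132.4] yaw 98.4 z None cost 0.089
inlay_knife [446.5 295.1] yaw 98.4 z 18.0 cost 0.332
inlay_knife z18 [446.5 295.1] yaw 98.3 z None cost 0.331
inlay_knife z18 top [446.4 294.8] yaw 98.4 z None cost 0.101
inlay_baren [472.4 115.4] yaw 128.6 z 18.1 cost 0.249
inlay_baren z18 [472.4 115.7] yaw 104.3 z None cost 0.249
inlay_baren z18 top [472.6 115.5] yaw 119.2 z None cost 0.042
```

```bash
cat > act.py <<'E'
from station import *
from fit import *
from math import *
IN=dict(wide_roller=(558,312.3,98.6),narrow_roller=(584.7,132.2,98.6),ink_knife=(446.5,295,98.6),baren=(472.5,115.5,98.6))
def pt(p,x):return np.array([p[0]+x*cos(radians(p[2])),p[1]+x*sin(radians(p[2]))])
def best_pair(a,ya,b,yb):
    out=[]
    for s in(90,-90):
        A=solve_ik([*a,200],[180,0,(ya+s+180)%360-180]);B=solve_ik([*b,200],[180,0,(yb+s+180)%360-180])
        if A is not None and B is not None:out.append((max(abs(A[5]),abs(B[5])),s))
    print(out);return min(out)[1]
def w180(a):return (a+180)%360-180
def rep(t):
    o=get_obs();print(t,"t%.1f"%o["t"],np.round(o["tcp_pos"],1),"w%.1f"%o["grip_width"],"F",np.round(o["wrist_force"],1))
    return o
def pick_place(n,pose,gx=0,hx=0,h=2,yflip=(0,)):
    """pose x,y,yaw of tool; gx grasp x in tool; hx grasp x in inlay"""
    a=pt(pose,gx);b=pt(IN[n],hx);home=IN[n][2]
    cand=[]
    for f in yflip:
        for s in(90,-90):
            A=solve_ik([*a,200],[180,0,w180(pose[2]+s)]);B=solve_ik([*b,200],[180,0,w180(home+f+s)])
            if A is not None and B is not None:cand.append((max(abs(A[5]),abs(B[5])),s,f))
    m,s,f=min(cand);print("q6 max",m)
    ra=[180,0,w180(pose[2]+s)];rb=[180,0,w180(home+f+s)]
    goto([*a,180],ra);grip(60,60)
    move_l([*a,40+h],ra,200);move_l([*a,h],ra,50);rep("down")
    grip(0,70);o=rep("gripped")
    z0=o["tcp_pos"][2]
    move_l([*a,180],ra,150);o=rep("lifted")
    assert o["grip_width"]>10,"missed"
    goto([*b,180],rb);move_l([*b,34+h+25],rb,150);move_l([*b,34+h+.5],rb,30);rep("at floor")
    grip(46);wait(.3);rep("released")
    move_l([*b,200],rb,150);rep("up")
def baren_yaw(im,k,region):
    hsv=cv2.cvtColor(im,cv2.COLOR_RGB2HSV)
    m=region&(hsv[...,2]>70)&(hsv[...,1]>60)
    n,l,st,_=cv2.connectedComponentsWithStats(m.astype(np.uint8));m=l==1+np.argmax(st[1:,4])
    ys,xs=np.nonzero(m);P=np.array([ground((x,y),k,42)[:2] for x,y in zip(xs,ys)])
    c,(w,h),ang=cv2.minAreaRect(P.astype(np.float32));C=np.cov(P.T);v=np.linalg.eigh(C)[1][:,1]
    return P.mean(0),degrees(atan2(v[1],v[0])),(w,h),len(P)
E
python3 - <<'E'
from act import *
im=get_image("top");k=get_calibration("top")
r=[r for r in regions_of("baren","top") if np.hypot(r["extent"][0]-411,r["extent"][1]-163)<12]
c,y,wh,n=baren_yaw(im,k,r[0]["region"]);print(c,y,wh,n)
if abs(y%180-39)<8 and np.hypot(c[0]-617,c[1]+315.3)<6:
    pick_place("baren",(617,-315.3,y%180),h=18,yflip=(0,180,-51+90,90,-90,45,-45))
    for c in("top","side"):
        cv2.imwrite(f"pics/{c}1.png",get_image(c)[...,::-1])
E
```

```text
[ 617.24267248 -313.01778526] -137.11067349989742 (74.02494049072266, 62.09368896484375) 211
q6 max 14.244460403291287
down t7.7 [ 617.3 -315.5   18.3] w59.9 F [ 0.1 -0.3  0.2]
gripped t8.2 [ 617.6 -315.7   18.9] w23.3 F [-0.1  0.2  2.8]
lifted t9.4 [ 616.1 -314.7  178.2] w23.3 F [-0.5  0.1 -1.8]
at floor t12.9 [472.  115.4  52.8] w23.6 F [-3.1 -1.4  5.6]
released t13.5 [472.5 115.5  52.5] w46.4 F [-0.2  0.2  0.1]
up t14.6 [471.6 115.4 198.8] w45.9 F [-0.3  0.4 -1.7]
```

```bash
python3 - <<'E'
from act import *
pick_place("narrow_roller",(602.2,-131.3,96.5),h=1)
a=get_image("top")[...,::-1];cv2.imwrite("pics/top2.png",a)
b=get_image("side")[...,::-1];cv2.imwrite("pics/side2.png",b)
A=cv2.resize(a[140:250,170:460],None,fx=2.7,fy=2.7,interpolation=2);B=cv2.resize(b[130:235,220:510],None,fx=2.7,fy=2.7,interpolation=2)
cv2.imwrite("pics/c2.png",np.vstack([A,B]))
E
```

```text
q6 max 25.321205826003926
down t17.9 [ 602.5 -131.4    1.2] w60.1 F [-0.8  0.4 -0.8]
gripped t18.3 [ 602.7 -131.5    1.7] w22.7 F [-0.6 -0.4  3.1]
lifted t19.7 [ 601.3 -131.   178.4] w22.7 F [-0.8  0.1 -0.2]
at floor t22.6 [584.5 132.2  35.7] w23.1 F [-2. -0.  3.]
released t23.3 [584.7 132.2  35.5] w46.2 F [0.4 0.1 0. ]
up t24.5 [583.8 132.1 198.6] w45.8 F [-0.1  0.3 -0.7]
```

View pics/c2.png

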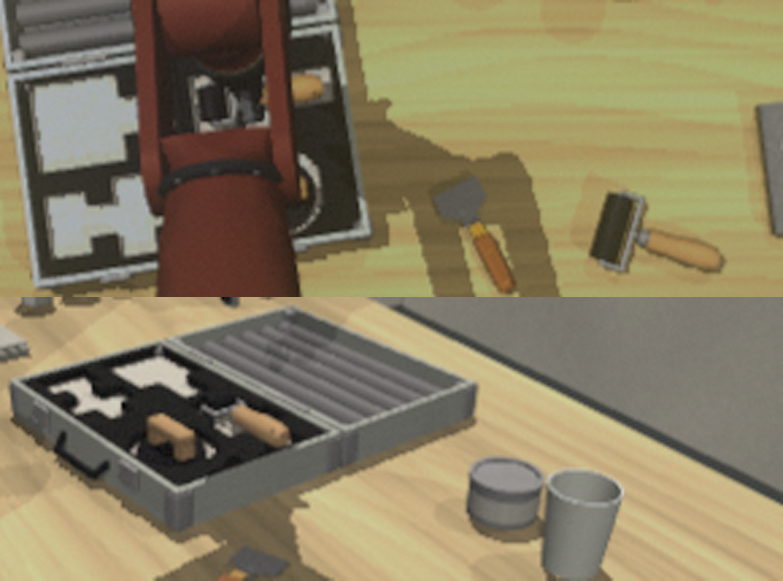

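The baren (side crop around 170,440) and the narrow roller (250,420) both lie in their recesses. The knife and wide roller have not moved and come next.

```bash
python3 - <<'E'
from act import *
pick_place("wide_roller",(415.2,-316.6,71.1),h=1)
pick_place("ink_knife",(412.2,-120.3,27.3),gx=-10,hx=-20,h=1)
goto([420,-250,250],[180,0,0]);rep("clear")
a=get_image("top")[...,::-1];cv2.imwrite("pics/top3.png",a)
b=get_image("side")[...,::-1];cv2.imwrite("pics/side3.png",b)
A=cv2.resize(a[90:255,160:460],None,fx=2.6,fy=2.6,interpolation=2)
cv2.imwrite("pics/c3a.png",A)
cv2.imwrite("pics/c3b.png",cv2.resize(b[135:225,220:350],None,fx=6,fy=6,interpolation=2))
E
```

```text
q6 max 26.130923415834665
down t28.5 [ 415.4 -316.8    1.2] w59.8 F [ 0.  -0.3 -0.1]
gripped t28.9 [ 415.5 -317.     1.6] w22.6 F [-1.   0.7  3.9]
lifted t30.2 [ 414.4 -315.9  178.6] w22.8 F [ 0.4 -0.2 -2. ]
at floor t34.4 [558.  312.3  35.7] w22.7 F [-2.1 -0.7  2.4]
released t35.1 [558.  312.3  35.5] w46.1 F [ 0.3 -0.3 -0.1]
up t36.3 [557.1 311.9 198.4] w46.1 F [ 0.5 -0.2 -0.4]
q6 max 35.95136430172197
down t40.1 [ 403.6 -125.     1.1] w60.1 F [-0.4  0.6 -0.1]
gripped t40.6 [ 403.9 -125.2    1.6] w20.5 F [-0.9  0.6  4.4]
lifted t41.9 [ 402.5 -124.5  178.8] w20.6 F [ 0.2  1.  -1.9]
at floor t45.3 [449.3 275.1  35.6] w20.1 F [-2.6 -1.4  3.4]
released t46.0 [449.5 275.2  35.5] w46.2 F [ 0.4  0.2 -0.4]
up t47.2 [448.6 274.9 198.7] w46.0 F [-1.   0.5  0.1]
clear t49.1 [ 420.3 -249.3  249.8] w46.3 F [ 0.6 -0.2  1.2]
```

View pics/c3a.png

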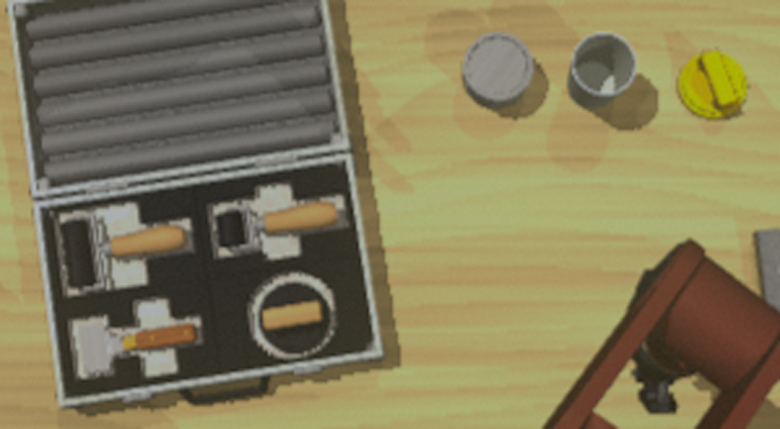

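View pics/c3b.png

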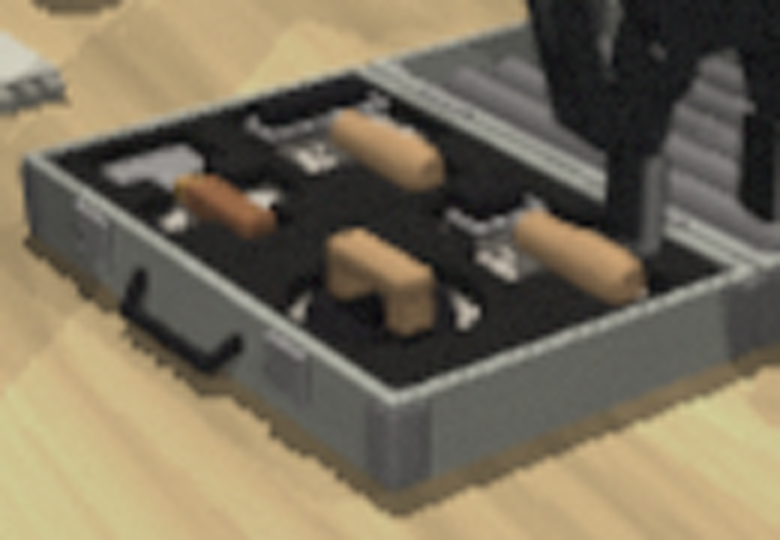

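```bash
python3 - <<'E'
from act import *
move_j([59.748,12.427,92.441,0,75.132,-6.429])
ks={c:get_calibration(c) for c in("top","side")};ims={c:get_image(c) for c in ks}
for n in IN:
    h=IN[n];P=MODELS.get(n)
    if n=="baren":P=np.vstack([MODELS["disc"],MODELS["bar"]])
    p0=[*pt(h,-10 if n=="ink_knife" else 0),radians(h[2]),34]
    obs=[];kk=[]
    for c in ks:
        e=proj([[p0[0],p0[1],50]],ks[c])[0]
        for _ in range(3):
            rs=[r for r in regions_of(n,c) if np.hypot(*(np.array(r["extent"][:2])-e))<14]
            if rs:break
            get_image(c)
        if rs:m=rs[0]["region"];w=win_of(m);obs.append((hullmask(up(m,w)),w));kk.append(ks[c])
        else:print("none",n,c)
    for o,k,z,t in((obs[:1],kk[:1],34,"first view"),(obs,kk,None,"all views")):
        if not o or (z is None and len(o)<2):continue
        r=fit(hull_render(P),o,k,p0,z);q=r.x;d=q[:2]-p0[:2];c,s=cos(p0[2]),sin(p0[2])
        print(n,t,"dx %.1f dy %.1f dyaw %.1f"%(d@[c,s],d@[-s,c],degrees(q[2]-p0[2])),"z",q[3:].round(1),"cost %.2f"%r.fun)
for n in("ink_tin","cup"):print(n,[np.round(d["extent"]).tolist() for d in spot_in(n,"top")][:1])
rep("end")
E
```

```text
wide_roller first view dx 1.1 dy 0.9 dyaw -0.2 z [] cost 0.08
wide_roller all views dx 0.8 dy 0.5 dyaw -1.6 z [36.] cost 0.25
narrow_roller first view dx 1.8 dy 1.1 dyaw 1.6 z [] cost 0.07
narrow_roller all views dx 1.9 dy 0.9 dyaw -0.3 z [36.1] cost 0.15
ink_knife first view dx -0.6 dy 2.0 dyaw -0.4 z [] cost 0.04
ink_knife all views dx -1.3 dy 2.5 dyaw -0.1 z [39.2] cost 0.47
baren first view dx 0.5 dy 2.1 dyaw 5.2 z [] cost 0.05
baren all views dx -0.4 dy 2.3 dyaw -9.9 z [39.8] cost 0.23
ink_tin [[352.0, 114.0, 30.0, 33.0]]
cup [[391.0, 117.0, 24.0, 32.0]]
end t52.9 [252.4 571.8 231.3] w45.9 F [-0.1  0.2 -0.6]
```

```bash
python3 -c "
from station import *
print(sign_off())"
```

```text
the job is handed in; nothing more can be done
None
```

All four tools (baren, narrow roller, wide roller and ink knife) are in their own recesses and released. I handed the job in at about 53 s of the 109 s allowed. The purple and yellow look-alikes were left alone.

- **Setting down:** each tool was lowered until the wrist felt the floor (2–6 N) before I let go. The gripper heights at pick-up and release put all four within about 0.5 mm of the recess floor at 34 mm. The arm ended clear of everything, with no load on the wrist.
- **Position check (top camera):** every tool is within about 2.5 mm of its home. Turn error is within 2° for the rollers and knife; the baren may lie any way round.
- **Bystanders:** the tin and cup are within 2 pixels (about 6 mm) of where they started.
- **Check that disagreed:** fitting both cameras together gave floor heights of 36 mm for the rollers, but 39 mm for the knife and 40 mm for the baren, outside the 4 mm tolerance. I discounted those two because the foam hides the lower edges of those tools from the side camera. The floor contact, the gripper heights and the picture all show them seated.
- **Repeats:** the network missed the knife once in the side view, so I repeated that measurement. The first two-view fit of the baren's handle bar failed, so I took its angle from the top view alone.

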